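# Load a centrifuge rotor in balance

### The arm

A 6-joint arm with a two-finger parallel gripper is mounted at the origin on a cart in front of the work surface, level with it; the furniture and walls round the work are solid. World frame = base frame: x ahead of the robot, y to its left, z up, the work surface at z = 0. Lengths are in m, angles in degrees, forces in N, time in s.
With the tool pointing down it reaches from about 0.35 to 0.875 m from the base axis. Payload 4.2 kg.
Tool frame: the origin (TCP) lies at the centre of the arm's flange, where the gripper is bolted on; the fingertips stand 182 mm ahead of it and the grasp point (between the pads) lies 164 mm ahead of it (r.nose_length is the distance from the TCP to the fingertips, in m); z points along the fingers, y is the line along which they close (so a half turn about z gives the same grasp; the last joint's range is limited). The gripper opens to 87 mm and grips with 3 to 60 N. Pads are 19 mm wide; open, the fingers measure 117 mm over their backs; the gripper's body (75 mm by 190 mm) begins 51 mm behind the grasp point.
Start: joints at [83.056, 22.042, 0.453, 0, -68.411, -14.817], TCP at [0.232, 0.58, 0.405] pointing down, gripper open.
Joint ranges: [-179.83, 179.83], [-69.29, 118.12], [-61.27, 80.66], [-181.25, 117.63], [-171.15, -9.14], [-177.46, 177.46]. Speed limits (degrees/s): [159.86, 159.86, 180, 180, 180, 180].

### API

Orientations are given as a 3x3 rotation matrix whose columns are the frame's x, y, z axes.
In Python, from station import r, vision gives the robot as it stands. The module is installed in compiled form; this text tells all that it offers.
- The arm moves only by the shell command python3 -m creep 'ROWS'. ROWS is JSON, a list of rows, each a list of 7 numbers: the opening, from -1 (shut) to 1 (fully open), then the shift along the tool's x, y, z in mm, then the turn, a rotation vector about the tool's x, y, z in degrees. A call has 1 to 8 rows; each row is the pose to reach, as a shift and turn from the pose commanded when the call began, along the tool's axes at that moment; what a row does not reach only later rows make up. A row lasts 1/12 s, in which the tool goes at most 41.7 mm and 7.16 degrees, less where a joint would pass 70% of its speed; a pose out of reach is approached as far as the arm can. A call with a gripper value outside its range is refused whole. The fingers move at their own pace and stop on an object; the grip force is fixed at half the most. Time passes only in rows, so rows that repeat a pose let the fingers close. It gives the time, the measured TCP pose, the force, the opening and the grip force at its end, in the units of the state.
- r.sense(): the state, without advancing time (a new reading comes with each control period).
- vision.capture(name): name is "scene" or "top"; returns (picture, depth): 420x560x3 uint8, red, green, blue; 420x560 float32, m along the optical axis (not along the pixel's ray), 0 where there is no reading.
- vision.camera_model(name): a dict with "vertical_fov" (degrees; the focal length in pixels is half the picture's height over the tangent of half this angle, whatever the lens; pixels are square), "cx", "cy" (the principal point, pixels), "distortion" ([k1, k2, p1, p2, k3] as OpenCV has them; the pictures are not rectified), "extrinsics" (4x4, takes a point from camera to world coordinates). Camera axes: x right, y down, z forward; pixel columns grow to the right and rows downward; lengths in m; the calibration is good to about 2 mm. A picture is of the moment at which its call begins. camera_model takes no time and is no camera call.
- r.finish_job(): hands the job in; it is judged then, once.
Trained networks look in the newest picture that a camera, given by its name, has taken for a name from the list of things; names that differ only in an ending like _2 or _b are one class to them, and where a whole thing is asked for, a point or a joint stands for the part that bears it (a point fixed in the world has none). Each returns a list of dicts, best first, with "conf" (0 to 1); they miss things now and then, are a little off and sometimes report something else, mostly with a low value. They report only what shows in the picture. A call takes as long as a camera call. They do not tell look-alikes from the thing itself.
- vision.find_in(camera, thing): "uv" ([column, row] in pixels, amid what is visible of it).
- vision.cut_out(camera, thing): "region" (420x560 bool, what is visible of it) and "uv" ([column, row] in pixels, amid what is visible of it).
The state is a dict: "time_s": time; "joints": joint angles; "joint_velocities": joint speeds; "effort": joint torques, N m; "tcp_pos": TCP position; "ee_rot": TCP orientation; "wrist_force": force on the tool from outside, world axes, zero at the start; "moment": the same for the moment, N m; "gripper_width": opening from 0.0 (shut) to 1.0 (fully open); "gripper_force": force on a finger pad.
Only numpy, scipy, OpenCV 4.12 (cv2) and the standard library are available. Lean on these libraries where they do the work, as an engineer would, in place of code of your own. Each camera call takes 0.05 s, during which the arm holds its last target. There are 200 camera calls.

### The job

Load the centrifuge rotor on the bench for a balanced spin: stand the two red-capped and the two blue-capped culture bottles upright on the floors of the four buckets, one to a bucket, with the two reds opposite each other and the two blues opposite each other. Lower each bottle to the bottom of its bucket before letting go, do not drop it, and leave the grey-capped and the white-capped bottle where they stand.

Things in the scene. Friction and masses are not known exactly. Their poses are not given: they have to be found in the camera images.
- bottle_red_a: culture bottle with a red cap and a red band on its label, clear body; round, 37 mm across from the foot to about 80 mm up, shoulder and neck above, cap 21 mm across, 118 mm tall in all, about 0.12 kg, closed. Origin: centre of its underside, z up along the bottle. One of two alike, which are interchangeable; to be loaded.
- bottle_red_b: culture bottle with a red cap and a red band on its label, clear body; round, 37 mm across from the foot to about 80 mm up, shoulder and neck above, cap 21 mm across, 118 mm tall in all, about 0.12 kg, closed. Origin: centre of its underside, z up along the bottle. One of two alike, which are interchangeable; to be loaded.
- bottle_blue_a: culture bottle with a blue cap and a blue band on its label, amber body; round, 37 mm across from the foot to about 80 mm up, shoulder and neck above, cap 21 mm across, 118 mm tall in all, about 0.12 kg, closed. Origin: centre of its underside, z up along the bottle. One of two alike, which are interchangeable; to be loaded.
- bottle_blue_b: culture bottle with a blue cap and a blue band on its label, amber body; round, 37 mm across from the foot to about 80 mm up, shoulder and neck above, cap 21 mm across, 118 mm tall in all, about 0.12 kg, closed. Origin: centre of its underside, z up along the bottle. One of two alike, which are interchangeable; to be loaded.
- bottle_grey: culture bottle with a grey cap and a grey band on its label, amber body; round, 37 mm across from the foot to about 80 mm up, shoulder and neck above, cap 21 mm across, 118 mm tall in all, about 0.12 kg, closed. Origin: centre of its underside, z up along the bottle. A bystander: it stays where it is.
- bottle_white: culture bottle with a white cap and a purple band on its label, clear body; round, 37 mm across from the foot to about 80 mm up, shoulder and neck above, cap 21 mm across, 118 mm tall in all, about 0.12 kg, closed. Origin: centre of its underside, z up along the bottle. A bystander: it stays where it is.
- bucket_1: one of the rotor's four alike open steel buckets: round bore 50 mm, widening to 59 mm over the top 10 mm, flat floor, rim 52 mm above the floor, 65 mm across outside. Origin: centre of its inner floor, 64 mm above the bench; z up, x outward from the rotor's axis. Across the axis from it: bucket_3. 
- bucket_2: one of the rotor's four alike open steel buckets: round bore 50 mm, widening to 59 mm over the top 10 mm, flat floor, rim 52 mm above the floor, 65 mm across outside. Origin: centre of its inner floor, 64 mm above the bench; z up, x outward from the rotor's axis. Across the axis from it: bucket_4. The rotor stands on the bench; its buckets are set at right angles, centres 70 mm from its axis: opposite ones 140 mm apart, adjacent 99 mm.
- bucket_3: one of the rotor's four alike open steel buckets: round bore 50 mm, widening to 59 mm over the top 10 mm, flat floor, rim 52 mm above the floor, 65 mm across outside. Origin: centre of its inner floor, 64 mm above the bench; z up, x outward from the rotor's axis. Across the axis from it: bucket_1. Highest part between the buckets: the nut on the axis, 142 mm above the bench. Each bucket hangs level from pins and rocks a little.
- bucket_4: one of the rotor's four alike open steel buckets: round bore 50 mm, widening to 59 mm over the top 10 mm, flat floor, rim 52 mm above the floor, 65 mm across outside. Origin: centre of its inner floor, 64 mm above the bench; z up, x outward from the rotor's axis. Across the axis from it: bucket_2. The rotor turns with its buckets if pushed sideways (about 1 N at a bucket) and stays as left.
Mind the look-alikes: they are no part of the job. What is shaped like the bottle_red_a but green is not meant.

How it is judged (in metres and radians):
At the end, for the whole second after the job is handed in: Each red- or blue-capped bottle stands in a bucket, its foot within 14 mm of the centre of the bucket's floor, within 0.2 rad of upright, at rest; the two reds are over 120 mm apart and so are the two blues (only opposite buckets are) ((distance between bottle_red_a and bucket_1 below 0.014 m or distance between bottle_red_a and bucket_2 below 0.014 m or distance between bottle_red_a and bucket_3 below 0.014 m or distance between bottle_red_a and bucket_4 below 0.014 m) and angle between each of bottle_red_a, bottle_red_b, bottle_blue_a, bottle_blue_b's own z axis and vertical below 0.2 rad and linear speed of each of bottle_red_a, bottle_red_b, bottle_blue_a, bottle_blue_b below 0.02 m/s and (distance between bottle_red_b and bucket_1 below 0.014 m or distance between bottle_red_b and bucket_2 below 0.014 m or distance between bottle_red_b and bucket_3 below 0.014 m or distance between bottle_red_b and bucket_4 below 0.014 m) and (distance between bottle_blue_a and bucket_1 below 0.014 m or distance between bottle_blue_a and bucket_2 below 0.014 m or distance between bottle_blue_a and bucket_3 below 0.014 m or distance between bottle_blue_a and bucket_4 below 0.014 m) and (distance between bottle_blue_b and bucket_1 below 0.014 m or distance between bottle_blue_b and bucket_2 below 0.014 m or distance between bottle_blue_b and bucket_3 below 0.014 m or distance between bottle_blue_b and bucket_4 below 0.014 m) and horizontal distance between bottle_red_a and bottle_red_b above 0.12 m and horizontal distance between bottle_blue_a and bottle_blue_b above 0.12 m); the robot touches nothing.
It fails at once if the grey-capped or the white-capped bottle is moved by more than 20 mm (distance of any of bottle_grey, bottle_white from where it was at the start of the episode above 0.02 m).
It fails at once if a bottle is dropped (it falls faster than 0.7 m/s out of the fingers, some 25 mm of free fall) ((linear speed of bottle_red_a above 0.7 m/s and contact force between the fingers and bottle_red_a below 0.1 N) or (linear speed of bottle_red_b above 0.7 m/s and contact force between the fingers and bottle_red_b below 0.1 N) or (linear speed of bottle_blue_a above 0.7 m/s and contact force between the fingers and bottle_blue_a below 0.1 N) or (linear speed of bottle_blue_b above 0.7 m/s and contact force between the fingers and bottle_blue_b below 0.1 N)).
It also fails if it takes over 120 s, if anything falls off the work surface, if the arm or the gripper's body presses on something with over 40 N, if the wrist force passes 120 N, or if a joint passes its speed limit or range.

## Working session

There is one attempt and no reset: what is moved stays moved. The work goes in short steps, Python scripts to look and compute and a shell command to move; the robot and the scene stay as the last step left them, time stands still between calls to the robot, and variables do not carry over. Pictures are saved under pics/ and viewed, at most 14 in all, crops included, and the job is handed in when it is done.

```bash
mkdir -p pics; cat > h.py <<'E'
import numpy as np, cv2
from station import r, vision
def cap(n):
    return vision.capture(n)
def world(n,d,uv,z=None):
    m=vision.camera_model(n); f=210/np.tan(np.radians(m["vertical_fov"])/2)
    K=np.array([[f,0,m["cx"]],[0,f,m["cy"]],[0,0,1]])
    uv=np.atleast_2d(np.array(uv,float))
    p=cv2.undistortPoints(uv[:,None],K,np.array(m["distortion"],float))[:,0]
    E=np.array(m["extrinsics"]); ray=np.c_[p,np.ones(len(p))]
    if z is None:
        ray=ray*d[uv[:,1].astype(int),uv[:,0].astype(int)][:,None]
        return ray@E[:3,:3].T+E[:3,3]
    w=ray@E[:3,:3].T
    return E[:3,3]+w*((z-E[2,3])/w[:,2])[:,None]
def allworld(n,d):
    v,u=np.mgrid[:420,:560]
    return world(n,d,np.c_[u.ravel(),v.ravel()]).reshape(420,560,3)
E
python3 - <<'E'
from h import *
for n in("scene","top"):
    p,d=cap(n); cv2.imwrite(f"pics/{n}0.png",p[:,:,::-1]); np.savez(f"{n}0.npz",p=p,d=d)
    print(n,np.array(vision.camera_model(n)["extrinsics"]).round(3).tolist(), (d==0).mean())
    for t in("bottle_red_a","bottle_blue_a","bottle_grey","bottle_white","bucket_1"):
        o=vision.find_in(n,t); print(t,[(np.round(x["uv"]).tolist(),round(x["conf"],2)) for x in o])
s=r.sense();print(s["time_s"],s["tcp_pos"],np.round(s["ee_rot"],3).tolist(),s["gripper_width"])
E
```

```text
scene [[-0.72, -0.54, 0.436, 0.153], [-0.694, 0.56, -0.454, 0.591], [0.001, -0.629, -0.777, 0.83], [0.0, 0.0, 0.0, 1.0]] 0.0039625850340136055
bottle_red_a [([303.0, 139.0], 0.86), ([323.0, 237.0], 0.84), ([376.0, 192.0], 0.73)]
bottle_blue_a [([325.0, 150.0], 0.81), ([346.0, 167.0], 0.55), ([314.0, 168.0], 0.54)]
bottle_grey [([355.0, 209.0], 0.9)]
bottle_white [([226.0, 260.0], 0.76)]
bucket_1 [([250.0, 177.0], 0.89), ([289.0, 192.0], 0.69), ([276.0, 149.0], 0.63), ([316.0, 169.0], 0.57)]
top [[0.024, -0.994, 0.103, 0.489], [-1.0, -0.023, 0.013, 0.135], [-0.011, -0.103, -0.995, 0.973], [0.0, 0.0, 0.0, 1.0]] 0.003677721088435374
bottle_red_a [([276.0, 279.0], 0.81), ([393.0, 155.0], 0.68), ([389.0, 288.0], 0.66)]
bottle_blue_a [([395.0, 195.0], 0.67), ([394.0, 234.0], 0.58)]
bottle_grey [([180.0, 235.0], 0.74), ([344.0, 286.0], 0.71)]
bottle_white [([179.0, 234.0], 0.6)]
bucket_1 [([273.0, 168.0], 0.92), ([341.0, 212.0], 0.81), ([285.0, 223.0], 0.64), ([336.0, 154.0], 0.6), ([345.0, 285.0], 0.49)]
0.6 [0.23167346 0.58044158 0.40474476] [[0.929, -0.371, -0.0], [-0.371, -0.929, -0.0], [0.0, 0.0, -1.0]] 1.0014512835006055
```

View pics/top0.png

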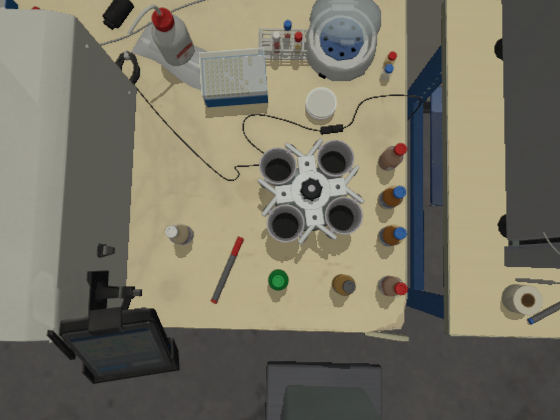

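View pics/scene0.png

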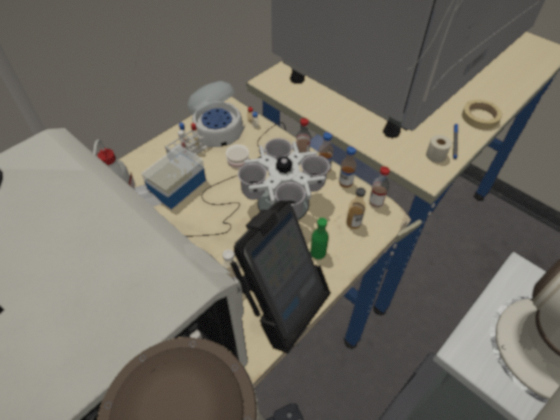

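The top view shows red caps at about (400,150) and (400,289), blue caps at (399,191) and (399,235), grey at (347,286), white at (172,232) and a green look-alike at (278,280). The rotor nut is at (311,188). The scene view agrees: reds at (303,127) and (384,172), blues at (327,140) and (350,155), grey at (360,193), green at (320,225).

The red bottle candidates are (395,155), (395,288) and the green (278,280). The first two have red caps and clear bodies, so green is rejected. I'll measure these and check them in an enlarged crop.

```bash
cat > m.py <<'E'
from h import *
def caps(n,p,d):
    W=allworld(n,d); hsv=cv2.cvtColor(p,cv2.COLOR_RGB2HSV).astype(int)
    H,S,V=hsv[...,0],hsv[...,1],hsv[...,2]
    z=(W[...,2]>.085)&(W[...,2]<.25)&(d>0)
    out={}
    for k,m in dict(red=((H<6)|(H>174))&(S>150),blue=(H>100)&(H<125)&(S>130)).items():
        nn,l,st,c=cv2.connectedComponentsWithStats((m&z).astype(np.uint8))
        for i in range(1,nn):
            if st[i,4]>15:
                q=W[l==i]; t=q[q[:,2]>q[:,2].max()-.01]
                out.setdefault(k,[]).append((c[i].round(0).tolist(),st[i,4],np.median(t,0).round(4).tolist(),q[:,2].max().round(3)))
    return out
def rotor(d):
    W=allworld("top",d)
    # rim tops z~.116 annulus: fit 4 circles of r .031 at 70mm around the centre
    m=(d>0)&(abs(W[...,2]-.116)<.006)
    return W[m]
E
python3 - <<'E'
from m import *
from scipy.optimize import least_squares
for n in("top","scene"):
    a=np.load(n+"0.npz"); p,d=a["p"],a["d"]
    for k,v in caps(n,p,d).items():
        for x in v: print(n,k,x)
    if n=="top":
        W=allworld(n,d)
        for nm,uv in dict(nut=(311,188),b1=(277,165),b2=(335,158),b3=(285,223),b4=(341,214),grey=(347,286),white=(171,232),green=(278,280),box=(50,150),boxR=(500,150),tab=(120,340),boxedge=(128,150),arm=(100,250),g2=(90,290)).items(): print(nm,W[uv[1],uv[0]].round(3))
        c=cv2.resize(p[130:310,240:420],None,fx=3.2,fy=3.2,interpolation=2); cv2.imwrite("pics/c0.png",c[:,:,::-1])
        # profile of wall at right: max height by y
        for u in range(405,470,8): print(u,W[150,u].round(3),W[290,u].round(3))
E
```

```text
top red ([163.0, 20.0], np.int32(365), [0.8882, 0.3455, 0.164], np.float64(0.17))
top red ([298.0, 36.0], np.int32(48), [0.8923, 0.1161, 0.0902], np.float64(0.094))
top red ([400.0, 149.0], np.int32(121), [0.6822, -0.0598, 0.1195], np.float64(0.123))
top red ([400.0, 288.0], np.int32(128), [0.4487, -0.0606, 0.1194], np.float64(0.123))
top blue ([288.0, 24.0], np.int32(40), [0.9144, 0.1363, 0.09], np.float64(0.096))
top blue ([399.0, 192.0], np.int32(110), [0.6087, -0.0586, 0.1193], np.float64(0.123))
top blue ([400.0, 233.0], np.int32(112), [0.5395, -0.0597, 0.1191], np.float64(0.122))
nut [0.608 0.091 0.145]
b1 [0.66  0.149 0.065]
b2 [0.675 0.044 0.065]
b3 [0.556 0.132 0.068]
b4 [0.574 0.033 0.066]
grey [0.45  0.027 0.12 ]
white [0.532 0.322 0.121]
green [0.457 0.142 0.116]
box [0.623 0.437 0.332]
boxR [ 0.711 -0.279  0.001]
tab [0.385 0.337 0.318]
boxedge [0.683 0.422 0.058]
arm [0.499 0.416 0.188]
g2 [0.44  0.414 0.224]
405 [ 0.681 -0.069  0.117] [ 0.446 -0.068  0.118]
413 [ 0.806 -0.223 -0.435] [ 0.417 -0.228 -0.461]
421 [ 0.803 -0.242 -0.423] [ 0.403 -0.329 -0.751]
429 [ 0.877 -0.357 -0.746] [ 0.404 -0.355 -0.75 ]
437 [ 0.801 -0.282 -0.407] [ 0.404 -0.383 -0.756]
445 [ 0.711 -0.177 -0.008] [ 0.441 -0.176 -0.013]
453 [ 0.708 -0.188  0.005] [ 0.442 -0.184  0.006]
461 [ 0.709 -0.204  0.004] [ 0.442 -0.2    0.005]
469 [ 0.709 -0.219  0.003] [ 0.443 -0.216 -0.   ]
scene red ([304.0, 122.0], np.int32(38), [0.682, -0.0537, 0.1175], np.float64(0.121))
scene red ([107.0, 156.0], np.int32(160), [0.8866, 0.3539, 0.1599], np.float64(0.167))
scene red ([384.0, 170.0], np.int32(49), [0.448, -0.0551, 0.118], np.float64(0.122))
scene blue ([327.0, 136.0], np.int32(32), [0.6082, -0.0508, 0.118], np.float64(0.122))
scene blue ([351.0, 151.0], np.int32(35), [0.5384, -0.0535, 0.118], np.float64(0.121))
```

View pics/c0.png

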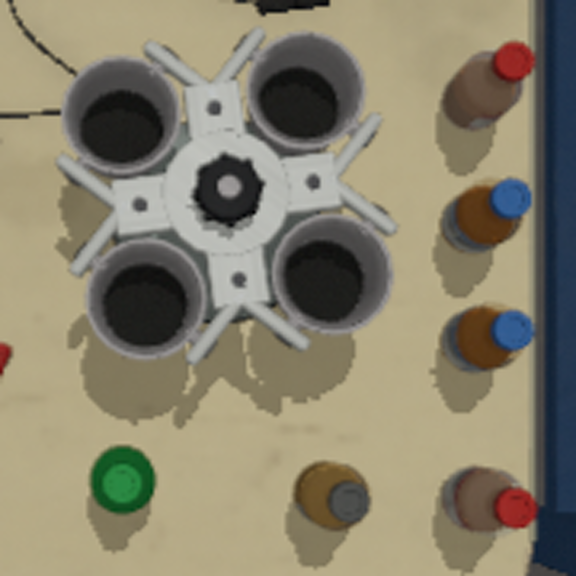

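The crop confirms it: two red caps with clear bodies at the ends of the right-hand column, two blue caps with amber bodies between them. The grey cap, and the all-green dummy at the lower left, are to be left alone. Next I need the rotor fit, refined bottle centres and an obstacle height map.

```bash
cat >> m.py <<'E'
from scipy.optimize import least_squares
def fitrotor(d,x0=(.611,.09,.6)):
    W=allworld("top",d); m=(d>0)&(W[...,2]>.108)&(W[...,2]<.122)&(np.hypot(W[...,0]-x0[0],W[...,1]-x0[1])<.12)
    P=W[m][:,:2]
    def res(q):
        c=q[:2]+.07*np.array([[np.cos(q[2]+k*np.pi/2),np.sin(q[2]+k*np.pi/2)] for k in range(4)])
        D=np.hypot(*(P[:,None]-c).transpose(2,0,1)).min(1)
        return np.clip(abs(D-.031),0,.02)
    best=min((least_squares(res,[x0[0],x0[1],a],loss="soft_l1",f_scale=.003) for a in np.radians(range(0,90,10))),key=lambda s:s.cost)
    q=best.x; return q,q[:2]+.07*np.array([[np.cos(q[2]+k*np.pi/2),np.sin(q[2]+k*np.pi/2)] for k in range(4)]),best.cost,len(P)
E
python3 - <<'E'
from m import *
a=np.load("top0.npz"); d=a["d"]; q,c,co,n=fitrotor(d); print(q,np.degrees(q[2]),c.round(4).tolist(),co,n)
# rim outline by eye in crop: pixel centres -> z=.116
pc=np.array([(120,114),(307,90),(147,298),(331,274)])/3.2+[240,130]; w=world("top",d,pc,.116);print(w.round(4).tolist(),w.mean(0))
print("nut",world("top",d,[(240+229/3.2,130+187/3.2)],.142))
pc=np.array([(514,61),(511,198),(511,329),(515,508),(349,501),(123,481)])/3.2+[240,130]; print(world("top",d,pc,.118).round(4).tolist())
H=np.full((20,24),-1.)
for n in("top","scene"):
    d=np.load(n+"0.npz")["d"]; W=allworld(n,d)[d>0]
    i=((W[:,0]+.1)/.05).astype(int); j=((W[:,1]+.3)/.05).astype(int)
    ok=(W[:,0]>-.1)&(W[:,1]>-.3)&(i<20)&(j<24); np.maximum.at(H,(i[ok],j[ok]),W[ok,2])
print("cols y -.3.. step .05; rows x")
for k in range(20): print(round(-.1+.05*k,2),(H[k]*100).round().astype(int).tolist())
E
```

```text
[0.60849742 0.09138006 0.93959521] 53.834839850791255 [[0.6498, 0.1479], [0.552, 0.1327], [0.5672, 0.0349], [0.665, 0.0501]] 0.08411246755073364 4547
[[0.6496, 0.147, 0.116], [0.6647, 0.0479, 0.116], [0.5519, 0.1305, 0.116], [0.5668, 0.0341, 0.116]] [0.60826443 0.08988739 0.116     ]
nut [[0.60800839 0.08988056 0.142     ]]
[[0.6823, -0.0615, 0.118], [0.6089, -0.0598, 0.118], [0.5399, -0.0597, 0.118], [0.4475, -0.0617, 0.118], [0.449, 0.0239, 0.118], [0.4564, 0.1409, 0.118]]
cols y -.3.. step .05; rows x
-0.1 [-100, -100, -100, -100, -100, -100, -100, -100, -100, -100, -100, -100, -100, -100, -100, -100, -100, -100, -100, -100, -100, -100, -100, -100]
-0.05 [-74, -74, -74, -100, -100, -100, -100, 8, 1, 0, -74, -74, -74, -74, -74, -74, -74, -74, -74, -74, -74, -74, -74, -74]
0.0 [-73, -74, -64, -100, -100, -100, 17, 17, 1, 0, -74, -74, -74, -74, -74, -74, -74, -74, -74, -74, -74, -74, -74, -74]
0.05 [-74, -74, 0, 1, 2, 20, 21, 18, 1, 0, -74, -74, -74, -74, 60, 61, -74, -73, -74, -74, -74, -74, -74, -74]
0.1 [-74, -74, 0, 0, 1, 1, 1, 0, 1, 0, -74, -74, -74, -74, -74, -74, -74, -74, -10
[... 991 characters left out ...]
, 7, 1, 34, 34, 34, 34, 35, -100, -100, -100, -100, -100]
0.6 [35, 37, 1, -100, 12, 12, 12, 15, 15, 12, 1, 1, 1, 1, 34, 34, 34, 34, 34, -100, -100, -100, -100, -100]
0.65 [34, 36, 1, -100, 12, 12, 12, 12, 12, 12, 1, 1, 1, 1, 34, 34, 34, 34, 34, -100, -100, -100, -100, -100]
0.7 [27, 34, 1, -100, 7, 1, 2, 12, 1, 1, 1, 1, 1, 1, 34, 34, 34, 34, -100, -100, -100, -100, -100, -100]
0.75 [26, 32, 1, -100, 1, 1, 4, 4, 3, 8, 8, 8, 1, 1, 34, 34, 35, 35, -100, -100, -100, -100, -100, -100]
0.8 [27, 30, 1, 1, 5, 5, 7, 6, 3, 8, 8, 8, 5, 19, 34, 34, 34, -100, -100, -100, -100, -100, -100, -100]
0.85 [27, 29, 1, -100, 5, 15, 16, 16, 9, 9, 8, 8, 20, 21, 2, 2, -100, -100, -100, -100, -100, -100, -100, -100]
```

```bash
python3 -m creep '[[1,0,0,-40,0,0,5],[1,0,0,-80,0,0,10],[1,0,0,-120,0,0,14.4],[1,0,0,-160,0,0,14.4],[1,0,0,-200,0,0,14.4],[1,0,0,-240,0,0,14.4],[1,0,0,-240,0,0,14.4]]'
cat > go.py <<'E'
import sys; from h import *
t=np.array([float(x) for x in sys.argv[1:4]]); s=r.sense(); R=np.array(s["ee_rot"]); p=np.array(s["tcp_pos"])
print("t",round(s["time_s"],2),"pos",p.round(4),"yaw_y",np.degrees(np.arctan2(R[1,1],R[0,1])).round(2),"tilt",np.degrees(np.arccos(-R[2,2])).round(2),"j",np.round(s["joints"]),"F",np.round(s["wrist_force"],1))
print("shift mm",(R.T@(t-p)*1000).round(1))
E
python3 go.py .448 -.0605 .645
```

```text
time_s: 1.18
tcp_pos: [0.232, 0.5784, 0.6548]
ee_rot: [[0.807, -0.591, 0.006], [-0.591, -0.807, 0.016], [-0.005, -0.017, -1.0]]
wrist_force: [0.6, -1.5, 1.6]
gripper_width: 1.001
gripper_force: 0.0
t 1.18 pos [0.232  0.5784 0.6548] yaw_y -126.21 tilt 1.01 j [  83.   19.   31.    0. -101.  -29.] F [ 0.6 -1.5  1.6]
shift mm [551.7 387.9   0.6]
```

```bash
python3 go.py .6823 -.0605 .6
python3 -m creep '[[1,36,16,0,0,0,0],[1,72,32,0,0,0,0],[1,108,48,0,0,0,0],[1,144,64,0,0,0,0],[1,180,80,0,0,0,0],[1,216,96,0,0,0,0],[1,252,112,0,0,0,0],[1,288,128,0,0,0,0]]'
python3 go.py .6823 -.0605 .5
```

```text
t 1.18 pos [0.232  0.5784 0.6548] yaw_y -126.21 tilt 1.01 j [  83.   19.   31.    0. -101.  -29.] F [ 0.6 -1.5  1.6]
shift mm [741.  250.3  47.1]
time_s: 1.85
tcp_pos: [0.3889, 0.3051, 0.6449]
ee_rot: [[0.808, -0.59, 0.0], [-0.59, -0.808, 0.001], [-0.0, -0.001, -1.0]]
wrist_force: [-0.3, -0.1, 0.3]
gripper_width: 1.001
gripper_force: 0.0
t 1.85 pos [0.3889 0.3051 0.6449] yaw_y -126.13 tilt 0.05 j [ 57.   5.  11.  -0. -96.  -3.] F [-0.3 -0.1  0.3]
shift mm [452.5 122.4 144.8]
```

```bash

python3 -m creep '[[1,38,10,0,0,0,0],[1,76,20,0,0,0,0],[1,114,30,0,0,0,0],[1,152,40,0,0,0,0],[1,190,50,20,0,0,0],[1,228,61,40,0,0,0],[1,266,72,60,0,0,0],[1,304,82,70,0,0,0]]'
python3 -m creep '[[1,36,8,20,0,0,0],[1,72,16,40,0,0,0],[1,109,24,60,0,0,0],[1,145,32,75,0,0,0],[1,148,40,75,0,0,0],[1,148,40,75,0,0,0],[1,148,40,75,0,0,0]]'
python3 go.py .6823 -.0605 .239
```

```text
time_s: 2.52
tcp_pos: [0.5822, 0.0648, 0.5745]
ee_rot: [[0.808, -0.59, -0.002], [-0.59, -0.808, 0.0], [-0.002, 0.001, -1.0]]
wrist_force: [-0.1, 0.1, -0.1]
gripper_width: 1.0
gripper_force: 0.0
time_s: 3.1
tcp_pos: [0.6777, -0.0535, 0.5017]
ee_rot: [[0.807, -0.591, 0.0], [-0.591, -0.807, -0.0], [0.0, 0.0, -1.0]]
wrist_force: [-0.6, 0.1, 1.3]
gripper_width: 1.002
gripper_force: 0.0
t 3.1 pos [ 0.6777 -0.0535  0.5017] yaw_y -126.22 tilt 0.02 j [  9.  25.  19.   0. -84.  45.] F [-0.6  0.1  1.3]
shift mm [  7.8   2.8 262.7]
```

```bash

python3 -m creep '[[1,8,3,35,0,0,0],[1,8,3,70,0,0,0],[1,8,3,105,0,0,0],[1,8,3,140,0,0,0],[1,8,3,170,0,0,0],[1,8,3,170,0,0,0],[1,8,3,170,0,0,0]]'
python3 go.py .6823 -.0605 .239
python3 - <<'E'
from h import *
a=cap("scene")[0][70:250,220:420];b=cap("top")[0][70:270,310:490]
c=np.hstack([cv2.resize(a,(400,360)),cv2.resize(b,(360,400))[:360]]);cv2.imwrite("pics/g1.png",c[:,:,::-1])
E
```

```text
time_s: 3.68
tcp_pos: [0.6822, -0.059, 0.3325]
ee_rot: [[0.809, -0.588, -0.0], [-0.588, -0.809, -0.001], [0.0, 0.001, -1.0]]
wrist_force: [0.6, 0.3, 0.9]
gripper_width: 1.001
gripper_force: 0.0
t 3.68 pos [ 0.6822 -0.059   0.3325] yaw_y -126.03 tilt 0.04 j [  9.  31.   4.   0. -63.  45.] F [0.6 0.3 0.9]
shift mm [ 1.   1.1 93.5]
```

View pics/g1.png

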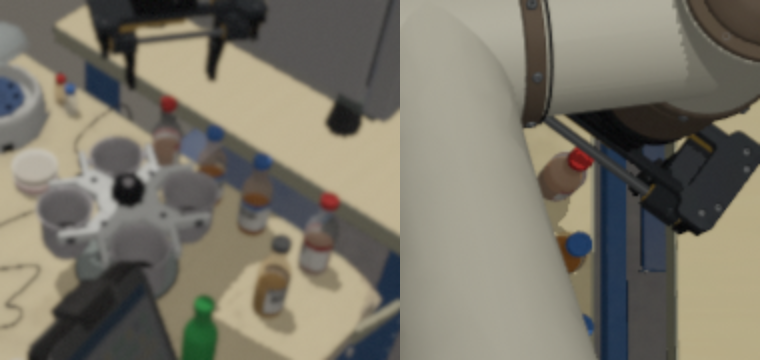

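The scene crop shows the open fingers at (130,85) and (213,72), straddling the far red cap at (168,105). The arm hides most of the top view. I'll descend and close.

```bash

python3 -m creep '[[1,1,1,25,0,0,0],[1,1,1,50,0,0,0],[1,1,1,75,0,0,0],[1,1,1,93,0,0,0],[1,1,1,93,0,0,0],[1,1,1,93,0,0,0]]'
python3 -m creep '[[-1,0,0,0,0,0,0],[-1,0,0,0,0,0,0],[-1,0,0,0,0,0,0],[-1,0,0,0,0,0,0],[-1,0,0,0,0,0,0],[-1,0,0,0,0,0,0],[-1,0,0,0,0,0,0],[-1,0,0,0,0,0,0]]'
python3 go.py .650 .147 .460
```

```text
time_s: 4.28
tcp_pos: [0.6835, -0.0614, 0.2408]
ee_rot: [[0.808, -0.589, 0.003], [-0.589, -0.808, -0.0], [0.003, -0.002, -1.0]]
wrist_force: [0.5, 1.5, 0.1]
gripper_width: 1.002
gripper_force: 0.0
time_s: 4.95
tcp_pos: [0.6826, -0.0618, 0.2385]
ee_rot: [[0.807, -0.59, -0.0], [-0.59, -0.807, -0.0], [-0.0, 0.0, -1.0]]
wrist_force: [0.1, -1.1, -0.4]
gripper_width: 0.476
gripper_force: 0.0
t 4.95 pos [ 0.6826 -0.0618  0.2385] yaw_y -126.16 tilt 0.01 j [  8.  36.  -1.   0. -53.  46.] F [ 0.1 -1.1 -0.4]
shift mm [-149.5 -149.3 -221.5]
```

```bash

python3 -m creep '[[-1,0,0,0,0,0,0],[-1,0,0,0,0,0,0],[-1,0,0,0,0,0,0],[-1,0,0,0,0,0,0],[-1,0,0,0,0,0,0]]'
python3 -m creep '[[-1,0,0,-10,0,0,0],[-1,0,0,-25,0,0,0],[-1,0,0,-50,0,0,0],[-1,0,0,-75,0,0,0],[-1,0,0,-100,0,0,0],[-1,0,0,-130,0,0,0],[-1,0,0,-160,0,0,0],[-1,0,0,-160,0,0,0]]'
python3 go.py .650 .147 .420
```

```text
time_s: 5.37
tcp_pos: [0.6826, -0.0617, 0.2385]
ee_rot: [[0.807, -0.59, -0.0], [-0.59, -0.807, 0.0], [-0.0, 0.0, -1.0]]
wrist_force: [-0.2, 0.0, 0.5]
gripper_width: 0.407
gripper_force: 30.0
time_s: 6.03
tcp_pos: [0.6834, -0.0621, 0.4075]
ee_rot: [[0.808, -0.589, 0.014], [-0.589, -0.808, -0.001], [0.012, -0.008, -1.0]]
wrist_force: [1.7, -0.3, 0.3]
gripper_width: 0.407
gripper_force: 30.0
t 6.03 pos [ 0.6834 -0.0621  0.4075] yaw_y -126.1 tilt 0.83 j [  8.  28.  10.   0. -71.  46.] F [ 1.7 -0.3  0.3]
shift mm [-150.  -149.4  -13.2]
```

```bash

python3 -m creep '[[-1,-20,-20,-10,0,0,0],[-1,-46,-46,-10,0,0,0],[-1,-72,-72,-10,0,0,0],[-1,-98,-98,-10,0,0,0],[-1,-124,-124,-10,0,0,0],[-1,-149,-149,-10,0,0,0],[-1,-149,-149,-10,0,0,0],[-1,-149,-149,-10,0,0,0]]'
python3 go.py .650 .147 .3025
python3 - <<'E'
from m import *
p,d=cap("top"); np.savez("top1.npz",p=p,d=d)
p2,d2=cap("scene"); np.savez("scene1.npz",p=p2,d=d2)
c=np.hstack([cv2.resize(p2[60:240,210:410],(400,360)),cv2.resize(p[110:290,230:410],(360,360))]);cv2.imwrite("pics/g2.png",c[:,:,::-1])
E
```

```text
time_s: 6.7
tcp_pos: [0.6497, 0.1485, 0.4088]
ee_rot: [[0.809, -0.587, -0.0], [-0.587, -0.809, 0.0], [-0.0, 0.0, -1.0]]
wrist_force: [-0.1, -0.2, -0.8]
gripper_width: 0.408
gripper_force: 30.0
t 6.7 pos [0.6497 0.1485 0.4088] yaw_y -125.96 tilt 0.01 j [ 27.  26.   7.  -0. -71.  27.] F [-0.1 -0.2 -0.8]
shift mm [  1.2   1.1 106.3]
```

View pics/g2.png

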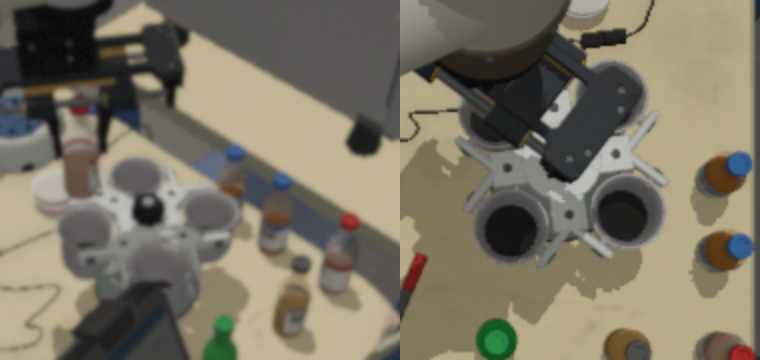

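The gripper holds the red bottle upright over the upper-left bucket: its foot is at (82,195) in the scene crop and the bucket mouth at (85,225). I'll check the held bottle's axis against the bucket numerically.

```bash
cat > held.py <<'E'
from m import *
def cyl(W,c,zlo,zhi,R):
    m=(np.hypot(W[...,0]-c[0],W[...,1]-c[1])<R+.012)&(W[...,2]>zlo)&(W[...,2]<zhi); P=W[m][:,:2]
    s=least_squares(lambda q:np.hypot(*(P-q).T)-R,c,loss="soft_l1",f_scale=.002); return s.x,len(P)
E
python3 - <<'E'
from held import *
for n in("scene","top"):
    a=np.load(n+"1.npz"); W=allworld(n,a["d"]); W[a["d"]==0]=9
    print(n,"held",[cyl(W,(.65,.148),z,z+.02,.0185) for z in(.178,.2,)])
    # standing bottles bodies and rotor buckets' outer walls with the same camera
    a=np.load(n+"0.npz"); W=allworld(n,a["d"]); W[a["d"]==0]=9
    for c in((.6825,-.06),(.6088,-.06),(.5397,-.06),(.448,-.06)): print(n,"stand",cyl(W,c,.02,.075,.0185))
    for c in((.65,.147),(.6648,.049),(.5519,.131),(.567,.0345)): print(n,"bucket",cyl(W,c,.07,.112,.0325))
print(fitrotor(np.load("top1.npz")["d"])[:3])
E
```

```text
scene held [(array([0.65195505, 0.15093579]), 123), (array([0.65152967, 0.1504107 ]), 129)]
scene stand (array([ 0.6855804, -0.0580016]), 204)
scene stand (array([ 0.61193183, -0.05743281]), 119)
scene stand (array([ 0.54208262, -0.05743143]), 260)
scene stand (array([ 0.45078817, -0.05880893]), 283)
scene bucket (array([0.64321058, 0.14984432]), 512)
scene bucket (array([0.66136938, 0.05880463]), 295)
scene bucket (array([0.55221761, 0.14307486]), 452)
scene bucket (array([0.5680004 , 0.04540306]), 426)
top held [(array([0.65011279, 0.14998741]), 13), (array([0.6494408 , 0.14890838]), 8)]
top stand (array([ 0.68365638, -0.06049752]), 203)
top stand (array([ 0.60973493, -0.059768  ]), 179)
top stand (array([ 0.54002513, -0.06012191]), 171)
top stand (array([ 0.44856059, -0.06123495]), 181)
top bucket (array([0.64219579, 0.1459057 ]), 324)
top bucket (array([0.65849843, 0.05367466]), 366)
top bucket (array([0.54470793, 0.13236829]), 257)
top bucket (array([0.56346109, 0.04171972]), 297)
(array([0.6094363 , 0.09154906, 0.94250141]), array([[0.65057993, 0.14818123],
       [0.55280414, 0.13269269],
       [0.56829267, 0.0349169 ],
       [0.66606846, 0.05040543]]), np.float64(0.0622270033682174))
```

```bash

python3 -m creep '[[-1,0,0,20,0,0,0],[-1,0,0,40,0,0,0],[-1,0,0,60,0,0,0],[-1,0,0,80,0,0,0],[-1,0,0,95,0,0,0],[-1,0,0,95,0,0,0],[-1,0,0,95,0,0,0]]'
python3 -m creep '[[-1,0,0,3,0,0,0],[-1,0,0,6,0,0,0],[-1,0,0,9,0,0,0],[-1,0,0,11,0,0,0],[-1,0,0,11,0,0,0],[-1,0,0,11,0,0,0]]'
python3 go.py .650 .147 .3025
```

```text
time_s: 7.38
tcp_pos: [0.6505, 0.1451, 0.3131]
ee_rot: [[0.806, -0.591, -0.001], [-0.591, -0.806, -0.001], [-0.0, 0.002, -1.0]]
wrist_force: [0.1, -0.0, -0.3]
gripper_width: 0.407
gripper_force: 30.0
time_s: 7.88
tcp_pos: [0.6503, 0.1466, 0.3028]
ee_rot: [[0.808, -0.59, 0.0], [-0.59, -0.808, 0.0], [0.0, -0.0, -1.0]]
wrist_force: [0.1, 0.5, -0.8]
gripper_width: 0.406
gripper_force: 30.0
t 7.88 pos [0.6503 0.1466 0.3028] yaw_y -126.15 tilt 0.02 j [ 27.  31.  -1.   0. -59.  27.] F [ 0.1  0.5 -0.8]
shift mm [-0.5 -0.2  0.3]
```

```bash

python3 -m creep '[[-1,0,0,1,0,0,0],[-1,0,0,1.5,0,0,0],[-1,0,0,1.5,0,0,0],[-1,0,0,1.5,0,0,0]]'
```

```text
time_s: 8.22
tcp_pos: [0.6506, 0.1467, 0.3021]
ee_rot: [[0.808, -0.59, 0.002], [-0.59, -0.808, 0.001], [0.001, -0.002, -1.0]]
wrist_force: [0.8, 0.5, 2.7]
gripper_width: 0.407
gripper_force: 30.0
```

```bash

python3 -m creep '[[0,0,0,0,0,0,0],[0.4,0,0,0,0,0,0],[0.4,0,0,0,0,0,0],[0.4,0,0,0,0,0,0],[0.4,0,0,0,0,0,0],[0.4,0,0,0,0,0,0],[0.4,0,0,0,0,0,0]]'
python3 -m creep '[[0.4,0,0,-8,0,0,0],[0.4,0,0,-30,0,0,0],[0.4,0,0,-60,0,0,0],[0.4,0,0,-90,0,0,0],[0.4,0,0,-120,0,0,0],[0.4,0,0,-150,0,0,0],[1,0,0,-150,0,0,0]]'
python3 go.py .609 -.0605 .400
```

```text
time_s: 8.8
tcp_pos: [0.6505, 0.1466, 0.3015]
ee_rot: [[0.808, -0.59, 0.001], [-0.59, -0.808, -0.0], [0.001, -0.0, -1.0]]
wrist_force: [1.1, 2.1, 2.8]
gripper_width: 0.697
gripper_force: 1.0
time_s: 9.38
tcp_pos: [0.6505, 0.1457, 0.4594]
ee_rot: [[0.807, -0.59, 0.012], [-0.59, -0.808, 0.002], [0.008, -0.009, -1.0]]
wrist_force: [1.0, 1.0, 1.6]
gripper_width: 0.725
gripper_force: 0.0
t 9.38 pos [0.6505 0.1457 0.4594] yaw_y -126.14 tilt 0.7 j [ 27.  24.  12.   0. -77.  27.] F [1.  1.  1.6]
shift mm [ 87.7 191.5  58.4]
```

```bash

python3 -m creep '[[1,14,30,0,0,0,0],[1,29,63,0,0,0,0],[1,44,96,10,0,0,0],[1,59,129,20,0,0,0],[1,74,162,35,0,0,0],[1,88,192,50,0,0,0],[1,88,192,60,0,0,0],[1,88,192,60,0,0,0]]'
python3 go.py .609 -.0605 .2395
python3 - <<'E'
from m import *
p,d=cap("top"); np.savez("top2.npz",p=p,d=d)
p2,d2=cap("scene")
c=np.hstack([cv2.resize(p2[60:240,210:410],(400,360)),cv2.resize(p[110:290,230:410],(360,360))]);cv2.imwrite("pics/g3.png",c[:,:,::-1])
print(fitrotor(d)[:3]); print(caps("top",p,d)); print(caps("scene",p2,d2))
E
```

```text
time_s: 10.05
tcp_pos: [0.6065, -0.0626, 0.3884]
ee_rot: [[0.805, -0.593, -0.007], [-0.593, -0.805, -0.0], [-0.005, 0.004, -1.0]]
wrist_force: [0.3, 1.0, -0.4]
gripper_width: 0.999
gripper_force: 0.0
t 10.05 pos [ 0.6065 -0.0626  0.3884] yaw_y -126.38 tilt 0.38 j [  9.  21.  -3.  -0. -66.  44.] F [ 0.3  1.  -0.4]
shift mm [  1.6  -3.7 148.9]
(array([0.61449588, 0.09447811, 0.99358234]), array([[0.65269428, 0.15313714],
       [0.55583685, 0.13267651],
       [0.57629748, 0.03581907],
       [0.67315492, 0.05627971]]), np.float64(0.0014867465654646284))
{'red': [([163.0, 20.0], np.int32(366), [0.8877, 0.3455, 0.1626], np.float64(0.169)), ([298.0, 36.0], np.int32(47), [0.8923, 0.116, 0.09], np.float64(0.094))], 'blue': [([287.0, 24.0], np.int32(40), [0.9131, 0.1363, 0.0896], np.float64(0.093)), ([400.0, 196.0], np.int32(20), [0.6025, -0.0609, 0.1195], np.float64(0.122)), ([400.0, 233.0], np.int32(105), [0.5395, -0.0598, 0.1193], np.float64(0.123))]}
{'red': [([107.0, 156.0], np.int32(162), [0.8873, 0.3542, 0.1609], np.float64(0.168)), ([250.0, 153.0], np.int32(40), [0.6485, 0.1532, 0.1817], np.float64(0.185)), ([384.0, 171.0], np.int32(42), [0.4472, -0.0545, 0.118], np.float64(0.121))], 'blue': [([327.0, 136.0], np.int32(32), [0.6069, -0.0511, 0.1177], np.float64(0.12)), ([351.0, 151.0], np.int32(34), [0.5382, -0.053, 0.1183], np.float64(0.122))]}
```

View pics/g3.png

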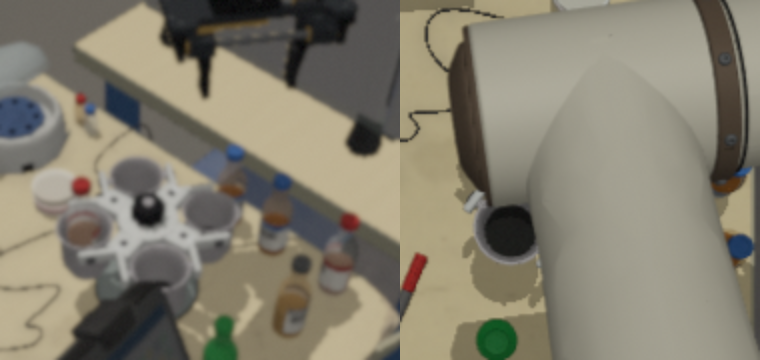

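The red bottle stands in the left bucket, cap at (80,185) in the crop and z = 0.182, which means it is on the floor. The gripper is now over the far blue at (235,152).

```bash

python3 -m creep '[[1,1,-2,30,0,0,0],[1,1,-2,50,0,0,0],[1,1,-2,50,0,0,0],[1,1,-2,50,0,0,0]]'
python3 go.py .609 -.0605 .2395
```

```text
time_s: 10.48
tcp_pos: [0.6104, -0.0584, 0.3413]
ee_rot: [[0.809, -0.588, -0.001], [-0.588, -0.809, -0.001], [-0.0, 0.001, -1.0]]
wrist_force: [0.9, -0.9, 1.0]
gripper_width: 1.0
gripper_force: 0.0
t 10.48 pos [ 0.6104 -0.0584  0.3413] yaw_y -126.05 tilt 0.07 j [ 10.  24.  -6.   0. -60.  44.] F [ 0.9 -0.9  1. ]
shift mm [1.000e-01 2.400e+00 1.018e+02]
```

```bash

python3 -m creep '[[1,0,1.5,25,0,0,0],[1,0,1.5,50,0,0,0],[1,0,1.5,75,0,0,0],[1,0,1.5,102,0,0,0],[1,0,1.5,102,0,0,0],[1,0,1.5,102,0,0,0]]'
python3 -m creep '[[-1,0,0,0,0,0,0],[-1,0,0,0,0,0,0],[-1,0,0,0,0,0,0],[-1,0,0,0,0,0,0],[-1,0,0,0,0,0,0],[-1,0,0,0,0,0,0],[-1,0,0,0,0,0,0],[-1,0,0,0,0,0,0]]'
python3 -m creep '[[-1,0,0,0,0,0,0],[-1,0,0,0,0,0,0],[-1,0,0,0,0,0,0],[-1,0,0,0,0,0,0],[-1,0,0,0,0,0,0]]'
python3 go.py .552 .132 .42
```

```text
time_s: 10.98
tcp_pos: [0.6099, -0.0602, 0.24]
ee_rot: [[0.808, -0.589, 0.0], [-0.589, -0.808, -0.001], [0.001, 0.0, -1.0]]
wrist_force: [0.5, -0.2, 0.3]
gripper_width: 1.002
gripper_force: 0.0
time_s: 11.65
tcp_pos: [0.6091, -0.0607, 0.2391]
ee_rot: [[0.807, -0.59, -0.0], [-0.59, -0.807, -0.0], [0.0, 0.0, -1.0]]
wrist_force: [0.1, 0.5, -0.6]
gripper_width: 0.479
gripper_force: 0.0
time_s: 12.07
tcp_pos: [0.6091, -0.0606, 0.239]
ee_rot: [[0.807, -0.59, 0.0], [-0.59, -0.807, -0.0], [0.0, -0.0, -1.0]]
wrist_force: [0.6, 0.6, 0.6]
gripper_width: 0.408
gripper_force: 30.0
t 12.07 pos [ 0.6091 -0.0606  0.239 ] yaw_y -126.16 tilt 0.0 j [  9.  30. -13.   0. -47.  44.] F [0.6 0.6 0.6]
shift mm [-159.8 -121.8 -181. ]
```

```bash

python3 -m creep '[[-1,0,0,-10,0,0,0],[-1,0,0,-25,0,0,0],[-1,0,0,-50,0,0,0],[-1,0,0,-75,0,0,0],[-1,0,0,-105,0,0,0],[-1,0,0,-135,0,0,0],[-1,0,0,-165,0,0,0],[-1,0,0,-165,0,0,0]]'
python3 -m creep '[[-1,-22,-17,0,0,0,0],[-1,-50,-38,0,0,0,0],[-1,-78,-60,0,0,0,0],[-1,-106,-81,0,0,0,0],[-1,-134,-102,0,0,0,0],[-1,-160,-122,0,0,0,0],[-1,-160,-122,0,0,0,0],[-1,-160,-122,0,0,0,0]]'
python3 - <<'E'
from held import *
for n in("scene","top"):
    p,d=cap(n); np.savez(n+"2.npz",p=p,d=d); W=allworld(n,d); W[d==0]=9
    print(n,"held",[cyl(W,(.552,.132),z,z+.03,.0185) for z in(.178,)])
    if n=="top": print(fitrotor(d)[:3]);q=p
    print(caps(n,p,d))
cv2.imwrite("pics/g4.png",np.hstack([cv2.resize(p[60:240,210:410],(400,360)),cv2.resize(p[110:290,230:410],(360,360))])[:,:,::-1])
E
python3 go.py .552 .132 .303
```

```text
time_s: 12.73
tcp_pos: [0.61, -0.0609, 0.4123]
ee_rot: [[0.808, -0.589, 0.014], [-0.589, -0.808, -0.001], [0.012, -0.008, -1.0]]
wrist_force: [-0.1, 0.0, -0.8]
gripper_width: 0.41
gripper_force: 30.0
time_s: 13.4
tcp_pos: [0.5512, 0.1338, 0.4044]
ee_rot: [[0.809, -0.587, -0.0], [-0.587, -0.809, 0.0], [-0.0, -0.0, -1.0]]
wrist_force: [0.7, -1.1, -2.3]
gripper_width: 0.41
gripper_force: 30.0
scene held [(array([0.55270768, 0.13683887]), 199)]
{'red': [([250.0, 153.0], np.int32(42), [0.6488, 0.1529, 0.1816], np.float64(0.185)), ([107.0, 156.0], np.int32(158), [0.8868, 0.3543, 0.1608], np.float64(0.168)), ([384.0, 171.0], np.int32(45), [0.4478, -0.0542, 0.1182], np.float64(0.122))], 'blue': [([351.0, 151.0], np.int32(36), [0.5379, -0.0531, 0.1183], np.float64(0.121))]}
top held [(array([0.552, 0.132]), 0)]
(array([0.60750434, 0.0917638 , 0.93151157]), array([[0.64926785, 0.14794039],
       [0.55132775, 0.13352732],
       [0.56574083, 0.03558722],
       [0.66368093, 0.05000029]]), np.float64(0.009384853038723507))
{'red': [([163.0, 20.0], np.int32(365), [0.8884, 0.3449, 0.1633], np.float64(0.169)), ([298.0, 36.0], np.int32(48), [0.8918, 0.1161, 0.0904], np.float64(0.095)), ([400.0, 288.0], np.int32(129), [0.4486, -0.0608, 0.1189], np.float64(0.123))], 'blue': [([287.0, 24.0], np.int32(39), [0.9143, 0.1362, 0.0897], np.float64(0.092)), ([400.0, 233.0], np.int32(113), [0.5395, -0.0597, 0.1192], np.float64(0.124))]}
t 13.5 pos [0.5518 0.132  0.4042] yaw_y -126.16 tilt 0.02 j [ 30.  16.  -8.   0. -66.  24.] F [ 0.8  0.4 -1.7]
shift mm [  0.2  -0.2 101.2]
```

Rotor unmoved. Now lowering into the near-left bucket.

```bash

python3 -m creep '[[-1,0,0,20,0,0,0],[-1,0,0,40,0,0,0],[-1,0,0,60,0,0,0],[-1,0,0,80,0,0,0],[-1,0,0,93,0,0,0],[-1,0,0,93,0,0,0],[-1,0,0,93,0,0,0]]'
python3 -m creep '[[-1,0,0,3,0,0,0],[-1,0,0,6,0,0,0],[-1,0,0,9,0,0,0],[-1,0,0,9.5,0,0,0],[-1,0,0,9.5,0,0,0],[-1,0,0,9.5,0,0,0]]'
python3 go.py .552 .132 .303
```

```text
time_s: 14.08
tcp_pos: [0.5523, 0.1311, 0.3107]
ee_rot: [[0.806, -0.591, -0.001], [-0.591, -0.806, -0.001], [-0.0, 0.002, -1.0]]
wrist_force: [-0.8, -0.2, -0.2]
gripper_width: 0.41
gripper_force: 30.0
time_s: 14.58
tcp_pos: [0.5522, 0.1324, 0.3028]
ee_rot: [[0.808, -0.59, 0.002], [-0.59, -0.808, 0.001], [0.001, -0.002, -1.0]]
wrist_force: [-0.9, -1.2, 5.5]
gripper_width: 0.412
gripper_force: 30.0
t 14.58 pos [0.5522 0.1324 0.3028] yaw_y -126.13 tilt 0.12 j [ 30.  22. -16.   0. -52.  24.] F [-0.9 -1.2  5.5]
shift mm [ 0.1  0.4 -0.2]
```

Contact force is 5.5 N, so it is on the floor. Releasing, then on to the second blue.

```bash

python3 -m creep '[[0,0,0,0,0,0,0],[0.4,0,0,0,0,0,0],[0.4,0,0,0,0,0,0],[0.4,0,0,0,0,0,0],[0.4,0,0,0,0,0,0],[0.4,0,0,0,0,0,0],[0.4,0,0,0,0,0,0]]'
python3 -m creep '[[0.4,0,0,-8,0,0,0],[0.4,0,0,-30,0,0,0],[0.4,0,0,-60,0,0,0],[0.4,0,0,-90,0,0,0],[0.4,0,0,-120,0,0,0],[0.4,0,0,-150,0,0,0],[1,0,0,-150,0,0,0]]'
python3 go.py .540 -.0605 .400
```

```text
time_s: 15.17
tcp_pos: [0.5519, 0.1323, 0.3014]
ee_rot: [[0.807, -0.59, -0.0], [-0.59, -0.807, -0.0], [-0.0, 0.0, -1.0]]
wrist_force: [0.1, -0.7, 1.4]
gripper_width: 0.695
gripper_force: 0.0
time_s: 15.75
tcp_pos: [0.5526, 0.1322, 0.4597]
ee_rot: [[0.808, -0.589, 0.014], [-0.589, -0.808, 0.004], [0.009, -0.012, -1.0]]
wrist_force: [0.4, 0.1, 0.2]
gripper_width: 0.727
gripper_force: 0.0
t 15.75 pos [0.5526 0.1322 0.4597] yaw_y -126.1 tilt 0.83 j [ 30.  14.  -3.   0. -72.  24.] F [0.4 0.1 0.2]
shift mm [102.9 163.8  58.7]
```

```bash

python3 -m creep '[[1,18,28,0,0,0,0],[1,36,57,0,0,0,0],[1,54,86,10,0,0,0],[1,72,115,20,0,0,0],[1,90,144,40,0,0,0],[1,103,164,65,0,0,0],[1,103,164,100,0,0,0],[1,103,164,110,0,0,0]]'
python3 -m creep '[[1,0,0,0,0,0,0],[1,0,0,0,0,0,0]]'
python3 go.py .540 -.0605 .2395
python3 - <<'E'
from m import *
for n in("top","scene"):
    p,d=cap(n)
    if n=="top":print(fitrotor(d)[:3])
    print(caps(n,p,d))
E
```

```text
time_s: 16.42
tcp_pos: [0.5364, -0.0625, 0.3374]
ee_rot: [[0.805, -0.593, -0.008], [-0.593, -0.805, 0.0], [-0.007, 0.005, -1.0]]
wrist_force: [-0.6, -0.2, -1.2]
gripper_width: 0.997
gripper_force: 0.0
time_s: 16.58
tcp_pos: [0.539, -0.0605, 0.3425]
ee_rot: [[0.808, -0.589, 0.001], [-0.589, -0.808, -0.001], [0.001, 0.0, -1.0]]
wrist_force: [-0.5, 0.1, 1.3]
gripper_width: 1.002
gripper_force: 0.0
t 16.58 pos [ 0.539  -0.0605  0.3425] yaw_y -126.08 tilt 0.06 j [ 11.  17. -16.   0. -56.  43.] F [-0.5  0.1  1.3]
shift mm [  0.8  -0.6 103. ]
(array([0.6071852 , 0.09219948, 0.92278995]), array([[0.64943706, 0.14800969],
       [0.55137499, 0.13445134],
       [0.56493333, 0.03638926],
       [0.66299541, 0.04994761]]), np.float64(0.05874113029751581))
{'red': [([163.0, 20.0], np.int32(365), [0.8883, 0.3455, 0.1639], np.float64(0.17)), ([298.0, 36.0], np.int32(49), [0.8926, 0.1161, 0.0904], np.float64(0.094)), ([277.0, 157.0], np.int32(141), [0.6507, 0.1473, 0.1828], np.float64(0.187)), ([400.0, 288.0], np.int32(127), [0.4486, -0.0608, 0.1189], np.float64(0.124))], 'blue': [([287.0, 24.0], np.int32(37), [0.9146, 0.1362, 0.0898], np.float64(0.094))]}
{'red': [([107.0, 156.0], np.int32(159), [0.8865, 0.3533, 0.1611], np.float64(0.168)), ([250.0, 153.0], np.int32(40), [0.6481, 0.1531, 0.1823], np.float64(0.184)), ([384.0, 171.0], np.int32(42), [0.4479, -0.0541, 0.1177], np.float64(0.122))], 'blue': [([351.0, 151.0], np.int32(35), [0.5387, -0.0535, 0.1172], np.float64(0.12)), ([288.0, 172.0], np.int32(68), [0.5545, 0.1391, 0.182], np.float64(0.185))]}
```

Both placed bottles stand on their floors (cap z = 0.182). Picking up the second blue at (351,151) in the scene view.

```bash

python3 -m creep '[[1,0.5,0,25,0,0,0],[1,0.5,0,50,0,0,0],[1,0.5,0,75,0,0,0],[1,0.5,0,103,0,0,0],[1,0.5,0,103,0,0,0],[1,0.5,0,103,0,0,0]]'
python3 -m creep '[[-1,0,0,0,0,0,0],[-1,0,0,0,0,0,0],[-1,0,0,0,0,0,0],[-1,0,0,0,0,0,0],[-1,0,0,0,0,0,0],[-1,0,0,0,0,0,0],[-1,0,0,0,0,0,0],[-1,0,0,0,0,0,0]]'
python3 -m creep '[[-1,0,0,0,0,0,0],[-1,0,0,0,0,0,0],[-1,0,0,0,0,0,0],[-1,0,0,0,0,0,0],[-1,0,0,0,0,0,0]]'
python3 -m creep '[[-1,0,0,-10,0,0,0],[-1,0,0,-25,0,0,0],[-1,0,0,-50,0,0,0],[-1,0,0,-75,0,0,0],[-1,0,0,-105,0,0,0],[-1,0,0,-135,0,0,0],[-1,0,0,-165,0,0,0],[-1,0,0,-165,0,0,0]]'
python3 go.py .664 .0492 .405
```

```text
time_s: 17.18
tcp_pos: [0.5393, -0.0606, 0.2392]
ee_rot: [[0.808, -0.589, -0.0], [-0.589, -0.808, -0.001], [0.0, 0.001, -1.0]]
wrist_force: [0.4, 0.3, 1.0]
gripper_width: 0.997
gripper_force: 0.0
time_s: 17.85
tcp_pos: [0.5387, -0.0613, 0.2386]
ee_rot: [[0.807, -0.59, 0.0], [-0.59, -0.807, -0.0], [0.0, 0.0, -1.0]]
wrist_force: [-0.2, 0.4, -0.3]
gripper_width: 0.477
gripper_force: 0.0
time_s: 18.27
tcp_pos: [0.5388, -0.0612, 0.2386]
ee_rot: [[0.807, -0.59, 0.0], [-0.59, -0.807, 0.0], [0.0, -0.0, -1.0]]
wrist_force: [0.8, -0.0, 0.8]
gripper_width: 0.405
gripper_force: 30.0
time_s: 18.93
tcp_pos: [0.5396, -0.0614, 0.4111]
ee_rot: [[0.808, -0.589, 0.013], [-0.589, -0.808, -0.0], [0.011, -0.008, -1.0]]
wrist_force: [0.5, 1.1, -0.4]
gripper_width: 0.404
gripper_force: 30.0
t 18.93 pos [ 0.5396 -0.0614  0.4111] yaw_y -126.09 tilt 0.76 j [ 11.  14. -11.   0. -65.  43.] F [ 0.5  1.1 -0.4]
shift mm [  35.3 -162.6    7.7]
```

```bash

python3 -m creep '[[-1,5,-22,0,0,0,0],[-1,11,-52,0,0,0,0],[-1,17,-82,0,0,0,0],[-1,23,-112,0,0,0,0],[-1,30,-140,0,0,0,0],[-1,35,-163,0,0,0,0],[-1,35,-163,0,0,0,0],[-1,35,-163,0,0,0,0]]'
python3 - <<'E'
from held import *
for n in("scene","top"):
    p,d=cap(n); W=allworld(n,d); W[d==0]=9
    print(n,"held",[cyl(W,(.664,.049),z,z+.03,.0185) for z in(.178,)])
    if n=="top": print(fitrotor(d)[:3]);cv2.imwrite("pics/g5.png",cv2.resize(p[110:290,230:410],(540,540))[:,:,::-1])
    else:print(caps(n,p,d))
E
python3 go.py .664 .0492 .3025
```

```text
time_s: 19.6
tcp_pos: [0.6634, 0.0506, 0.4021]
ee_rot: [[0.808, -0.589, -0.003], [-0.589, -0.808, -0.0], [-0.002, 0.002, -1.0]]
wrist_force: [0.2, 0.2, -1.3]
gripper_width: 0.405
gripper_force: 30.0
scene held [(array([0.66534291, 0.05363444]), 183)]
{'red': [([107.0, 156.0], np.int32(158), [0.8873, 0.3552, 0.1615], np.float64(0.168)), ([250.0, 153.0], np.int32(40), [0.649, 0.1529, 0.1815], np.float64(0.184)), ([384.0, 170.0], np.int32(48), [0.4486, -0.0545, 0.1181], np.float64(0.121))], 'blue': [([289.0, 172.0], np.int32(68), [0.5537, 0.1388, 0.1817], np.float64(0.185))]}
top held [(array([0.6627561 , 0.05051207]), 92)]
(array([0.60945958, 0.09044509, 0.93183711]), array([[0.6512048 , 0.14663527],
       [0.5532694 , 0.13219031],
       [0.56771436, 0.0342549 ],
       [0.66564976, 0.04869986]]), np.float64(0.07395481091688226))
t 19.7 pos [0.6626 0.0493 0.4031] yaw_y -126.18 tilt 0.1 j [ 18.  26.   6.  -0. -71.  36.] F [-0.5  0.2 -0.8]
shift mm [  1.4  -0.9 100.6]
```

View pics/g5.png

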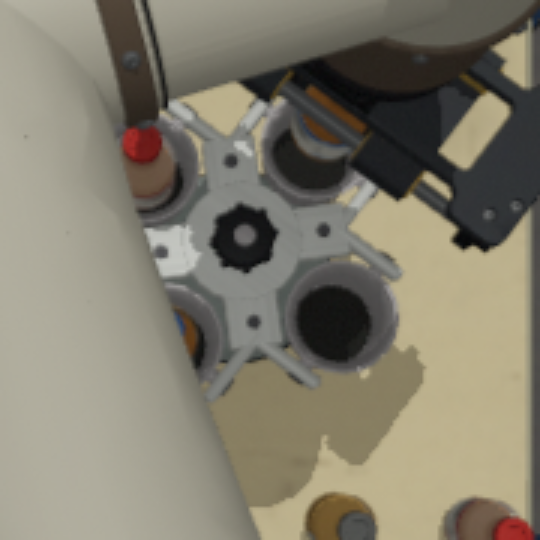

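The blue bottle hangs over the upper-right bucket (its foot at (325,135) in the crop, bucket mouth at (312,150)). The red stands at (145,145), and the lower-right bucket at (340,320) is still empty. Lowering.

```bash

python3 -m creep '[[-1,1.5,-1,20,0,0,0],[-1,1.5,-1,40,0,0,0],[-1,1.5,-1,60,0,0,0],[-1,1.5,-1,80,0,0,0],[-1,1.5,-1,92,0,0,0],[-1,1.5,-1,92,0,0,0],[-1,1.5,-1,92,0,0,0]]'
python3 -m creep '[[-1,0,0,3,0,0,0],[-1,0,0,6,0,0,0],[-1,0,0,9,0,0,0],[-1,0,0,10,0,0,0],[-1,0,0,10,0,0,0],[-1,0,0,10,0,0,0]]'
python3 go.py .664 .0492 .3025
```

```text
time_s: 20.28
tcp_pos: [0.6647, 0.0491, 0.3119]
ee_rot: [[0.807, -0.59, -0.0], [-0.59, -0.807, -0.001], [0.0, 0.001, -1.0]]
wrist_force: [0.2, 0.5, -1.0]
gripper_width: 0.408
gripper_force: 30.0
time_s: 20.78
tcp_pos: [0.6652, 0.0497, 0.3025]
ee_rot: [[0.808, -0.59, 0.002], [-0.59, -0.808, 0.0], [0.001, -0.001, -1.0]]
wrist_force: [0.2, -0.3, 2.1]
gripper_width: 0.409
gripper_force: 30.0
t 20.78 pos [0.6652 0.0497 0.3025] yaw_y -126.14 tilt 0.09 j [ 18.  31.  -1.   0. -58.  36.] F [ 0.2 -0.3  2.1]
shift mm [-0.7  1.1 -0. ]
```

```bash

python3 -m creep '[[-1,0,0,0.5,0,0,0],[0,0,0,0.5,0,0,0],[0.4,0,0,0.5,0,0,0],[0.4,0,0,0.5,0,0,0],[0.4,0,0,0.5,0,0,0],[0.4,0,0,0.5,0,0,0],[0.4,0,0,0.5,0,0,0],[0.4,0,0,0.5,0,0,0]]'
python3 -m creep '[[0.4,0,0,-8,0,0,0],[0.4,0,0,-30,0,0,0],[0.4,0,0,-60,0,0,0],[0.4,0,0,-90,0,0,0],[0.4,0,0,-120,0,0,0],[0.4,0,0,-150,0,0,0],[1,0,0,-150,0,0,0]]'
python3 go.py .4480 -.0615 .400
```

```text
time_s: 21.45
tcp_pos: [0.6649, 0.0496, 0.3008]
ee_rot: [[0.807, -0.59, -0.001], [-0.59, -0.807, -0.0], [-0.0, 0.0, -1.0]]
wrist_force: [-0.2, 0.5, -0.5]
gripper_width: 0.692
gripper_force: 0.0
time_s: 22.03
tcp_pos: [0.6653, 0.0493, 0.4601]
ee_rot: [[0.808, -0.589, 0.015], [-0.589, -0.808, 0.001], [0.011, -0.01, -1.0]]
wrist_force: [1.2, 0.6, 1.3]
gripper_width: 0.728
gripper_force: 0.0
t 22.03 pos [0.6653 0.0493 0.4601] yaw_y -126.12 tilt 0.85 j [ 18.  24.  12.   0. -77.  36.] F [1.2 0.6 1.3]
shift mm [-110.9  218.2   56.7]
```

```bash

python3 -m creep '[[1,-15,30,0,0,0,0],[1,-32,64,0,0,0,0],[1,-49,97,0,0,0,0],[1,-66,130,0,0,0,0],[1,-83,164,20,0,0,0],[1,-100,197,40,0,0,0],[1,-111,218,70,0,0,0],[1,-111,218,105,0,0,0]]'
python3 -m creep '[[1,0,0,5,0,0,0],[1,0,0,5,0,0,0],[1,0,0,5,0,0,0]]'
python3 go.py .4483 -.0615 .2395
python3 - <<'E'
from m import *
for n in("top","scene"):
    p,d=cap(n)
    if n=="top":print(fitrotor(d)[:3])
    print(caps(n,p,d))
E
```

```text
time_s: 22.7
tcp_pos: [0.4425, -0.0626, 0.3474]
ee_rot: [[0.806, -0.592, 0.004], [-0.592, -0.806, 0.001], [0.002, -0.003, -1.0]]
wrist_force: [1.3, 0.9, -0.5]
gripper_width: 0.998
gripper_force: 0.0
time_s: 22.95
tcp_pos: [0.4482, -0.0605, 0.3426]
ee_rot: [[0.808, -0.589, 0.003], [-0.589, -0.808, -0.001], [0.002, -0.001, -1.0]]
wrist_force: [-0.4, 0.2, 1.1]
gripper_width: 0.998
gripper_force: 0.0
t 22.95 pos [ 0.4482 -0.0605  0.3426] yaw_y -126.1 tilt 0.15 j [ 13.   9. -28.   0. -53.  41.] F [-0.4  0.2  1.1]
shift mm [  0.4   0.8 103.1]
(array([0.60927263, 0.09096315, 0.93353284]), array([[0.65092251, 0.14722404],
       [0.55301174, 0.13261303],
       [0.56762275, 0.03470226],
       [0.66553352, 0.04931327]]), np.float64(0.08509078950745032))
{'red': [([163.0, 20.0], np.int32(367), [0.8881, 0.3461, 0.1637], np.float64(0.17)), ([298.0, 36.0], np.int32(48), [0.8927, 0.1161, 0.09], np.float64(0.094)), ([277.0, 157.0], np.int32(139), [0.6508, 0.1472, 0.1827], np.float64(0.186))], 'blue': [([287.0, 24.0], np.int32(40), [0.9132, 0.1362, 0.0909], np.float64(0.094)), ([338.0, 149.0], np.int32(138), [0.6654, 0.0514, 0.1833], np.float64(0.186)), ([284.0, 219.0], np.int32(132), [0.5533, 0.1339, 0.1829], np.float64(0.188))]}
{'red': [([107.0, 156.0], np.int32(158), [0.8865, 0.3543, 0.1602], np.float64(0.167)), ([250.0, 153.0], np.int32(41), [0.6487, 0.1531, 0.1818], np.float64(0.184)), ([384.0, 170.0], np.int32(45), [0.4486, -0.0553, 0.1181], np.float64(0.123))], 'blue': [([278.0, 126.0], np.int32(40), [0.6645, 0.0547, 0.1823], np.float64(0.185)), ([288.0, 172.0], np.int32(68), [0.555, 0.1389, 0.1818], np.float64(0.185))]}
```

Three bottles are seated and centred. Picking up the last red.

```bash

python3 -m creep '[[1,0.5,0.5,25,0,0,0],[1,0.5,0.5,50,0,0,0],[1,0.5,0.5,75,0,0,0],[1,0.5,0.5,103,0,0,0],[1,0.5,0.5,103,0,0,0],[1,0.5,0.5,103,0,0,0]]'
python3 -m creep '[[-1,0,0,0,0,0,0],[-1,0,0,0,0,0,0],[-1,0,0,0,0,0,0],[-1,0,0,0,0,0,0],[-1,0,0,0,0,0,0],[-1,0,0,0,0,0,0],[-1,0,0,0,0,0,0],[-1,0,0,0,0,0,0]]'
python3 -m creep '[[-1,0,0,0,0,0,0],[-1,0,0,0,0,0,0],[-1,0,0,0,0,0,0],[-1,0,0,0,0,0,0],[-1,0,0,0,0,0,0]]'
python3 -m creep '[[-1,0,0,-10,0,0,0],[-1,0,0,-25,0,0,0],[-1,0,0,-50,0,0,0],[-1,0,0,-75,0,0,0],[-1,0,0,-105,0,0,0],[-1,0,0,-135,0,0,0],[-1,0,0,-165,0,0,0],[-1,0,0,-165,0,0,0]]'
python3 go.py .5672 .0345 .405
```

```text
time_s: 23.55
tcp_pos: [0.4478, -0.0612, 0.2383]
ee_rot: [[0.808, -0.589, -0.001], [-0.589, -0.808, -0.001], [-0.0, 0.001, -1.0]]
wrist_force: [0.4, 0.9, 0.9]
gripper_width: 1.002
gripper_force: 0.0
time_s: 24.22
tcp_pos: [0.4468, -0.0616, 0.2382]
ee_rot: [[0.807, -0.59, 0.0], [-0.59, -0.807, -0.0], [0.0, -0.0, -1.0]]
wrist_force: [-0.9, 1.0, -0.3]
gripper_width: 0.477
gripper_force: 0.0
time_s: 24.63
tcp_pos: [0.4468, -0.0616, 0.2381]
ee_rot: [[0.807, -0.59, 0.0], [-0.59, -0.807, 0.0], [0.0, -0.0, -1.0]]
wrist_force: [0.5, 0.4, 0.9]
gripper_width: 0.413
gripper_force: 30.0
time_s: 25.3
tcp_pos: [0.448, -0.0616, 0.409]
ee_rot: [[0.808, -0.589, 0.012], [-0.589, -0.808, 0.0], [0.01, -0.008, -1.0]]
wrist_force: [0.7, -0.3, -1.3]
gripper_width: 0.409
gripper_force: 30.0
t 25.3 pos [ 0.448  -0.0616  0.409 ] yaw_y -126.09 tilt 0.7 j [ 13.   5. -22.   0. -62.  41.] F [ 0.7 -0.3 -1.3]
shift mm [  39.7 -147.9    5.5]
```

```bash

python3 -m creep '[[-1,6,-22,0,0,0,0],[-1,14,-52,0,0,0,0],[-1,22,-82,0,0,0,0],[-1,30,-112,0,0,0,0],[-1,37,-138,0,0,0,0],[-1,40,-148,0,0,0,0],[-1,40,-148,0,0,0,0],[-1,40,-148,0,0,0,0]]'
python3 - <<'E'
from held import *
for n in("scene","top"):
    p,d=cap(n); W=allworld(n,d); W[d==0]=9
    print(n,"held",[cyl(W,(.567,.0345),z,z+.03,.0185) for z in(.178,)])
    if n=="top": print(fitrotor(d)[:3])
E
python3 go.py .5672 .0345 .302
```

```text
time_s: 25.97
tcp_pos: [0.5661, 0.0344, 0.4018]
ee_rot: [[0.807, -0.59, -0.003], [-0.59, -0.807, -0.001], [-0.002, 0.002, -1.0]]
wrist_force: [0.6, -0.4, -0.6]
gripper_width: 0.408
gripper_force: 30.0
scene held [(array([0.56845965, 0.03683296]), 195)]
top held [(array([0.567 , 0.0345]), 0)]
(array([0.60804253, 0.08765008, 0.90911287]), array([[0.65105374, 0.14287721],
       [0.5528154 , 0.1306613 ],
       [0.56503132, 0.03242296],
       [0.66326966, 0.04463887]]), np.float64(0.0027780005817545873))
t 26.07 pos [0.5655 0.0337 0.4026] yaw_y -126.2 tilt 0.09 j [ 20.  16.  -8.  -0. -66.  34.] F [-0.   0.8 -2.3]
shift mm [  1.   -1.7 100.6]
```

```bash

python3 -m creep '[[-1,0.5,-1,20,0,0,0],[-1,0.5,-1,40,0,0,0],[-1,0.5,-1,60,0,0,0],[-1,0.5,-1,80,0,0,0],[-1,0.5,-1,92,0,0,0],[-1,0.5,-1,92,0,0,0],[-1,0.5,-1,92,0,0,0]]'
python3 -m creep '[[-1,0,0,3,0,0,0],[-1,0,0,6,0,0,0],[-1,0,0,9,0,0,0],[-1,0,0,10,0,0,0],[-1,0,0,10,0,0,0],[-1,0,0,10,0,0,0]]'
python3 go.py .5672 .0345 .302
```

```text
time_s: 26.65
tcp_pos: [0.5669, 0.0341, 0.3112]
ee_rot: [[0.807, -0.59, -0.001], [-0.59, -0.807, -0.001], [-0.0, 0.001, -1.0]]
wrist_force: [0.6, -0.7, -0.8]
gripper_width: 0.41
gripper_force: 30.0
time_s: 27.15
tcp_pos: [0.5678, 0.035, 0.302]
ee_rot: [[0.808, -0.59, 0.002], [-0.59, -0.808, 0.0], [0.001, -0.001, -1.0]]
wrist_force: [0.2, 1.4, 3.2]
gripper_width: 0.41
gripper_force: 30.0
t 27.15 pos [0.5678 0.035  0.302 ] yaw_y -126.14 tilt 0.12 j [ 20.  22. -16.   0. -52.  34.] F [0.2 1.4 3.2]
shift mm [-0.2  0.7 -0. ]
```

Contact felt. Releasing, raising and moving back clear for the final look.

```bash

python3 -m creep '[[0,0,0,0,0,0,0],[0.4,0,0,0,0,0,0],[0.4,0,0,0,0,0,0],[0.4,0,0,0,0,0,0],[0.4,0,0,0,0,0,0],[0.4,0,0,0,0,0,0],[0.4,0,0,0,0,0,0],[0.4,0,0,0,0,0,0]]'
python3 -m creep '[[0.4,0,0,-8,0,0,0],[0.4,0,0,-30,0,0,0],[0.4,0,0,-60,0,0,0],[0.4,0,0,-90,0,0,0],[0.4,0,0,-120,0,0,0],[0.4,0,0,-150,0,0,0],[0.4,0,0,-180,0,0,0],[0.4,0,0,-180,0,0,0]]'
python3 -m creep '[[0.4,0,30,0,0,0,0],[0.4,0,60,0,0,0,0],[0.4,0,90,0,0,0,0],[0.4,0,120,0,0,0,0],[0.4,0,150,0,0,0,0],[0.4,0,150,0,0,0,0],[0.4,0,150,0,0,0,0],[0.4,0,150,0,0,0,0]]'
python3 - <<'E'
from m import *
for n in("top","scene"):
    p,d=cap(n)
    if n=="top":print(fitrotor(d)[:3]);q=p
    print(caps(n,p,d))
cv2.imwrite("pics/f.png",np.hstack([cv2.resize(p[60:290,210:410],(348,400)),cv2.resize(q[120:320,230:430],(400,400))])[:,:,::-1])
E
```

```text
time_s: 27.82
tcp_pos: [0.5668, 0.0341, 0.3009]
ee_rot: [[0.807, -0.59, -0.003], [-0.59, -0.807, -0.002], [-0.001, 0.003, -1.0]]
wrist_force: [-3.4, -5.0, 3.6]
gripper_width: 0.696
gripper_force: 2.4
time_s: 28.48
tcp_pos: [0.5682, 0.0351, 0.4893]
ee_rot: [[0.808, -0.589, 0.016], [-0.589, -0.808, 0.003], [0.011, -0.012, -1.0]]
wrist_force: [0.0, -0.1, 1.6]
gripper_width: 0.699
gripper_force: 0.0
time_s: 29.15
tcp_pos: [0.4792, -0.086, 0.4815]
ee_rot: [[0.807, -0.59, 0.002], [-0.59, -0.807, 0.001], [0.001, -0.002, -1.0]]
wrist_force: [-0.1, -0.6, 0.3]
gripper_width: 0.703
gripper_force: 0.0
(array([0.60915526, 0.09112048, 0.93627448]), array([[0.65065074, 0.14749535],
       [0.5527804 , 0.13261596],
       [0.56765979, 0.03474562],
       [0.66553013, 0.04962501]]), np.float64(0.08716635014321367))
{'red': [([163.0, 20.0], np.int32(365), [0.8885, 0.3454, 0.1641], np.float64(0.17)), ([298.0, 36.0], np.int32(47), [0.8924, 0.1161, 0.0898], np.float64(0.093)), ([277.0, 157.0], np.int32(140), [0.6507, 0.1472, 0.1828], np.float64(0.187)), ([348.0, 211.0], np.int32(141), [0.5681, 0.0352, 0.1829], np.float64(0.187))], 'blue': [([287.0, 24.0], np.int32(38), [0.9135, 0.1355, 0.0899], np.float64(0.094)), ([338.0, 149.0], np.int32(137), [0.6655, 0.0513, 0.1829], np.float64(0.187)), ([284.0, 219.0], np.int32(131), [0.5534, 0.1339, 0.1827], np.float64(0.186))]}
{'red': [([316.0, 144.0], np.int32(46), [0.5677, 0.0407, 0.1814], np.float64(0.185)), ([107.0, 156.0], np.int32(161), [0.8868, 0.3553, 0.1603], np.float64(0.167)), ([250.0, 153.0], np.int32(40), [0.6484, 0.1531, 0.1816], np.float64(0.185))], 'blue': [([278.0, 126.0], np.int32(40), [0.6652, 0.0552, 0.1825], np.float64(0.185)), ([288.0, 172.0], np.int32(67), [0.5543, 0.139, 0.1822], np.float64(0.185))]}
```

View pics/f.png

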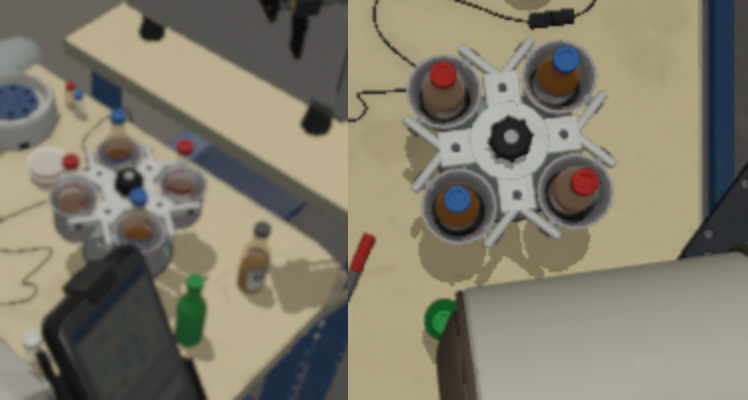

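All four bottles stand in their buckets: reds at (443,75) and (585,180), blues at (566,58) and (457,198), each pair opposite. The caps are level at z = 0.182 and within about 2 mm of the bucket centres. The grey bottle (260,240) stands as before. The arm is clear, so I'm handing in.

```bash
python3 -c "from station import r; print(r.finish_job())"
```

```text
the job is handed in; nothing more can be done
None
```

The rotor is loaded and handed in: both reds and both blues stand upright on their bucket floors in opposite pairs, and I did not touch the grey or white bottle; the hand-in call returned no verdict.

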